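# Find the full-stroke bore of a valve block with a gauge rod

### The arm

A 6-joint arm with a two-finger parallel gripper is mounted at the origin on the work surface. World frame = base frame: x ahead of the robot, y to its left, z up, the work surface at z = 0. Lengths are in m, angles in rad, forces in N, time in s.
With the tool pointing down it reaches from about 0.425 to 1.125 m from the base axis. Payload 14.9 kg.
Tool frame: the origin (TCP) lies between the finger pads; the fingertips stand 11 mm ahead of it and the grasp point (between the pads) lies 8 mm behind it; z points along the fingers, y is the line along which they close (so a half turn about z gives the same grasp; the last joint's range is limited). The gripper opens to 91 mm and grips with 3 to 60 N. Pads are 32 mm wide; open, the fingers measure 118 mm over their backs; the gripper's body (76 mm by 178 mm) begins 60 mm behind the grasp point.
Start: joints at [-1.294, 0.379, 1.734, -0, 1.028, -0.033], TCP at [0.213, -0.667, 0.225] pointing down, gripper open.
Joint ranges: [-2.77, 2.77], [-0.74, 2.19], [0, 2.66], [-1.06, 4.2], [0.31, 2.87], [-3.08, 3.08]. Speed limits (rad/s): [1.89, 1.89, 2.39, 3.14, 3.14, 3.14].

### API

Orientations are given as a unit quaternion [w, x, y, z].
In Python, from workcell import manip, imaging, models gives the robot as it stands.
- The arm moves only by the tool move_arm, never from a script. Its argument "increments" is a list of rows, each an object with "claw": the gripper's target within -1 to 1 (fully open at 1, half-way at 0, shut at -1); "dp": the shift along the tool's x, y, z in units of 50 mm (1.0 is 50 mm), a list of three; "dr": the turn, a rotation vector about the tool's x, y, z in units of 6 degrees (1.0 is 6 degrees), a list of three. A call has exactly 5 rows; each row shifts and turns the commanded pose from where the row before left it, along the tool's axes as they then stand; what a row does not reach is not made up. A row lasts 1/10 s, in which the tool goes at most 50 mm and 8.59 degrees, less where a joint would pass 70% of its speed; a pose out of reach is approached as far as the arm can. A call with a number of a shift or a turn outside -1 to 1 is refused whole. A call with a gripper value outside its range is refused whole. The fingers move at their own pace and stop on an object; "force" is the grip in N (left out, the last holds). Time passes only in rows, so rows that do not move let the fingers close, or fill a call up. It gives the time, the measured TCP pose, the force, the opening and the grip force at its end, in the units of the state.
- manip.get_obs(): the state, without advancing time (a new reading comes with each control period).
- imaging.get_image(name): name is "side" or "top"; returns the picture (480x640x3 uint8, blue, green, red); there is no depth.
- imaging.camera_info(name): a dict with "mtx" (3x3 intrinsics, pixels), "extrinsics" (4x4, takes a point from camera to world coordinates). Camera axes: x right, y up, looking along -z (the intrinsics and any distortion apply to the point x, -y, -z); pixel columns grow to the right and rows downward; lengths in m; the calibration is good to about 2 mm. A picture is of the moment at which its call begins. camera_info takes no time and is no camera call.
- manip.job_done(): hands the job in; it is judged then, once.
Trained networks look in the newest picture that a camera, given by its name, has taken for a name from the list of things; names that differ only in an ending like _2 or _b are one class to them, and where a whole thing is asked for, a point or a joint stands for the part that bears it (a point fixed in the world has none). Each returns a list of dicts, best first, with "p" (0 to 1); they miss things now and then, are a little off and sometimes report something else, mostly with a low value. They report only what shows in the picture. A call takes as long as a camera call. They do not tell look-alikes from the thing itself.
- models.spot_in(camera, label): "position" ([x, y, z] in m, in the coordinates of the camera as it stood for that picture, good to about 4 mm: the middle of the surface that is visible of it).
The state is a dict: "t": time; "joint_positions": joint angles; "joint_vel": joint speeds; "tau": joint torques, N m; "eef_pos": TCP position; "tool_rot": TCP orientation; "contact_force": force on the tool from outside, world axes, zero at the start; "ft_torque": the same for the moment, N m; "grip_width": finger opening in m; "grip_force": force on a finger pad.
Only numpy, scipy, OpenCV 4.12 (cv2) and the standard library are available. Lean on these libraries where they do the work, as an engineer would, in place of code of your own. Each camera call takes 0.05 s, during which the arm holds its last target. There are 200 camera calls.

### The job

Take the gauge rod (the one with a ring round it) from the tool stand and use it to push the pistons in the valve block's sloping bores down until they bottom, one bore after another, until you find the bore with the full stroke: there the ring comes down practically to the block's face, while in the other two it stops well short. Leave the rod standing in that bore, pushed fully home, let go of it, and leave the other rods in the stand and the bottle and tin behind the block undisturbed.

Things in the scene. Friction and masses are not known exactly. Their poses are not given: they have to be found in the camera images.
- gauge_grip (a point): centre of the gauge rod's handle, 126 mm above its tip: the place to grasp. z runs along the rod from tip to handle. The handle is dark, round, 26 mm in diameter and 72 mm long. The rod is the only piece in the stand with a ring, and the tallest; it starts upright, tip 50 mm deep in one of the stand's holes
- gauge_tip (a point): centre of the flat end of the rod's shank; z runs along the rod from tip to handle. The tip edge is bevelled by 4 mm
- gauge: the gauge rod, steel, about 0.3 kg, 160 mm long, origin at its tip. Shank 20 mm in diameter; then the mark, a ring 30 mm in diameter and 6 mm thick whose underside lies 82 mm from the tip; then the handle, from 88 to 160 mm
- stand: fixed wooden tool stand, 220 mm (its x) by 70 mm (its y) by 65 mm high; origin at the centre of its underside. Three 23 mm holes, 50 mm deep, in a row along its x at -75, 0 and +75 mm. The three rods may stand in any order. The stand is either left or right of the valve block
- drift_mid (a point): half-way up a 128 mm rod without a ring (shank 20 mm, dark 26 mm handle at its top) in the stand: leave it there
- pin_mid (a point): half-way up a plain 105 mm steel pin, 20 mm in diameter, in the stand: leave it there
- block: fixed aluminium valve block, 200 mm along its y (to the robot's left), 80 mm across its sloping face; origin on the table under its middle. Three blind bores 23 mm in diameter, 60 mm apart, in a row along y. Bolt heads stand 5 mm proud of the face, 31 mm from the row. Each bore holds a snug steel piston, its top 15 to 20 mm below the mouth at the start; all look alike
- mouth_left (a point): centre of the mouth of the left (+y) bore, in the plane of the sloping face, about 127 mm above the table. z points out of the bore along its axis, leaning 30 degrees from vertical to the block's -x side; y runs along the row of bores, to the robot's left
- mouth_middle (a point): same for the middle bore. Every piston slides with a steady drag of 5 to 9 N (not the same in each bore), does not spring back, and then stops hard: in one bore, not known beforehand, when the rod's tip is 80 mm below the mouth (ring's underside 2 mm off the face), in the other two at 64 mm and at 50 mm (ring 18 and 32 mm off the face)
- mouth_right (a point): same for the right (-y) bore
- oil_c (a point): centre of the grey oil bottle (64 mm in diameter, 170 mm tall) behind the block: a bystander
- tin_c (a point): centre of the steel tin (80 mm in diameter, 100 mm tall) behind the block: a bystander
Not all that is in view belongs to the job. What is shaped like the block but yellow is not meant. What is shaped like the gauge but pink is not meant.

How it is judged:
On the way, in this order (a step that is already met when the one before it is completed fails the run):
1. the gauge rod has been lifted clear of its hole in the stand (height (world z) of gauge_tip above 0.07 m), for 0.1 s.
2. the rod's tip has pushed a piston: it is at least 40 mm deep in one of the bores (((z of gauge_tip in the frame of mouth_left below -0.04 m and x of gauge_tip in the frame of mouth_left between -0.005 and 0.005 m and y of gauge_tip in the frame of mouth_left between -0.005 and 0.005 m) or (z of gauge_tip in the frame of mouth_middle below -0.04 m and x of gauge_tip in the frame of mouth_middle between -0.005 and 0.005 m and y of gauge_tip in the frame of mouth_middle between -0.005 and 0.005 m) or (z of gauge_tip in the frame of mouth_right below -0.04 m and x of gauge_tip in the frame of mouth_right between -0.005 and 0.005 m and y of gauge_tip in the frame of mouth_right between -0.005 and 0.005 m))), for 0.1 s.
At the end, for the whole second after the job is handed in: The gauge rod stands still in one bore with its tip at least 77.5 mm below the mouth (bottom of the full-stroke bore: 80 mm) and within 5 mm of the bore's axis, released; the other two rods are within 20 mm of where they were, bottle and tin within 30 mm (((z of gauge_tip in the frame of mouth_left below -0.0775 m and x of gauge_tip in the frame of mouth_left between -0.005 and 0.005 m and y of gauge_tip in the frame of mouth_left between -0.005 and 0.005 m) or (z of gauge_tip in the frame of mouth_middle below -0.0775 m and x of gauge_tip in the frame of mouth_middle between -0.005 and 0.005 m and y of gauge_tip in the frame of mouth_middle between -0.005 and 0.005 m) or (z of gauge_tip in the frame of mouth_right below -0.0775 m and x of gauge_tip in the frame of mouth_right between -0.005 and 0.005 m and y of gauge_tip in the frame of mouth_right between -0.005 and 0.005 m)) and linear speed of gauge below 0.02 m/s and distance of each of drift_mid, pin_mid from where it was at the start of the episode below 0.02 m and distance of each of oil_c, tin_c from where it was at the start of the episode below 0.03 m); the robot touches nothing.
It fails at once if one of the other rods is moved out of its place (distance of any of drift_mid, pin_mid from where it was at the start of the episode above 0.03 m).
It fails at once if the oil bottle or the tin is pushed or knocked over (distance of any of oil_c, tin_c from where it was at the start of the episode above 0.04 m).
It also fails if it takes over 67 s, if anything falls off the work surface, if the arm or the gripper's body presses on something with over 40 N, if the wrist force passes 120 N, or if a joint passes its speed limit or range.

## Working session

There is one attempt and no reset: what is moved stays moved. The work goes in short steps, Python scripts to look and compute and a tool call to move; the robot and the scene stay as the last step left them, time stands still between calls to the robot, and variables do not carry over. Pictures are saved under pics/ and viewed, at most 10 in all, crops included, and the job is handed in when it is done.

Besides the shell and the picture viewer there is one more tool, called after "Call:" as name(argument=value, ...), one argument or row to a line, values as JSON. move_arm: Moves the arm, as the interface text tells. Shifts and turns lie within -1 to 1; 1 stands for 50 mm of shift or 6 degrees of turn. Its arguments: {"type":"object","properties":{"increments":{"type":"array"},"force":{"type":"number"}},"required":["increments"]}

```bash
mkdir -p pics; python3 - <<'E'
from workcell import manip, imaging, models
import cv2, numpy as np
for c in ("side","top"):
    cv2.imwrite(f"pics/{c}0.png", imaging.get_image(c))
    i=imaging.camera_info(c); E=np.array(i["extrinsics"]); print(c,np.round(i["mtx"],1).tolist(),np.round(E,3).tolist(),{k:v for k,v in i.items() if k not in("mtx","extrinsics")})
    K=np.array(i["mtx"])
    for l in ("gauge_grip","gauge","stand","drift_mid","pin_mid","block","mouth_left","mouth_middle","mouth_right","oil_c","tin_c"):
        for d in models.spot_in(c,l)[:3]:
            p=np.array(d["position"]); w=E[:3,:3]@p+E[:3,3]; u=K@(p*[1,-1,-1]); print(l,round(d["p"],2),np.round(w,3),np.round(u[:2]/u[2]))
print(manip.get_obs())
E
```

```text
side [[610.3, 0.0, 312.3], [0.0, 610.3, 235.8], [0.0, 0.0, 1.0]] [[-0.774, 0.364, -0.517, -0.222], [-0.633, -0.431, 0.643, 0.853], [0.011, 0.825, 0.564, 0.899], [0.0, 0.0, 0.0, 1.0]] {}
gauge_grip 0.93 [0.528 0.287 0.135] [193. 295.]
gauge_grip 0.68 [0.616 0.249 0.105] [180. 279.]
gauge 0.83 [0.529 0.287 0.134] [193. 295.]
gauge 0.56 [0.617 0.247 0.105] [180. 278.]
stand 0.87 [0.428 0.311 0.062] [223. 352.]
drift_mid 0.62 [0.382 0.31  0.123] [238. 340.]
pin_mid 0.6 [0.455 0.293 0.103] [218. 325.]
block 0.98 [0.141 0.317 0.111] [343. 415.]
block 0.68 [0.548 0.007 0.088] [282. 247.]
mouth_left 0.98 [0.143 0.315 0.113] [343. 413.]
mouth_left 0.58 [0.546 0.003 0.092] [283. 245.]
mouth_middle 0.88 [0.143 0.32  0.115] [341. 414.]
mouth_middle 0.59 [0.549 0.009 0.086] [281. 247.]
mouth_right 0.76 [0.146 0.32  0.108] [339. 416.]
oil_c 0.72 [0.749 0.179 0.102] [165. 242.]
tin_c 0.92 [ 0.765 -0.113  0.068] [250. 202.]
top [[550.8, 0.0, 322.8], [0.0, 550.8, 244.1], [0.0, 0.0, 1.0]] [[0.016, 0.993, -0.114, 0.367], [-1.0, 0.015, -0.017, -0.026], [-0.015, 0.114, 0.993, 1.31], [0.0, 0.0, 0.0, 1.0]]
[... 1006 characters left out ...]
': 1.2, 'joint_positions': array([-1.29431882e+00,  3.78878333e-01,  1.73417673e+00,  9.99167569e-06,
        1.02847760e+00, -3.32889449e-02]), 'joint_vel': array([ 0.00179105, -0.00078486,  0.00081548,  0.00065522, -0.00087072,
        0.00229249]), 'tau': array([ 9.06176610e-04, -7.63690996e+01, -4.34739840e+01,  6.51617954e-02,
        3.90920229e-02, -1.30760554e-05]), 'eef_pos': array([ 0.2133989 , -0.66671554,  0.22495846]), 'tool_rot': array([2.92524911e-05, 9.88029949e-01, 1.54262174e-01, 7.88548294e-06]), 'contact_force': array([-0.73469662,  0.43635571, -0.25972014]), 'ft_torque': array([ 0.01508437,  0.05479643, -0.01741911]), 'grip_force': 0.0, 'grip_width': 0.09121764882153417}
```

View pics/top0.png

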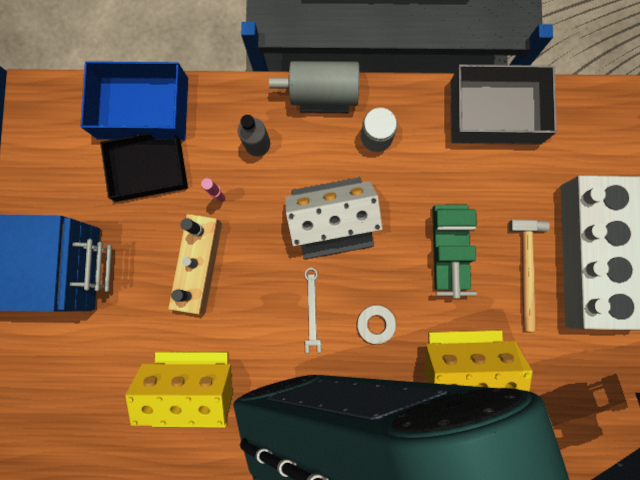

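View pics/side0.png

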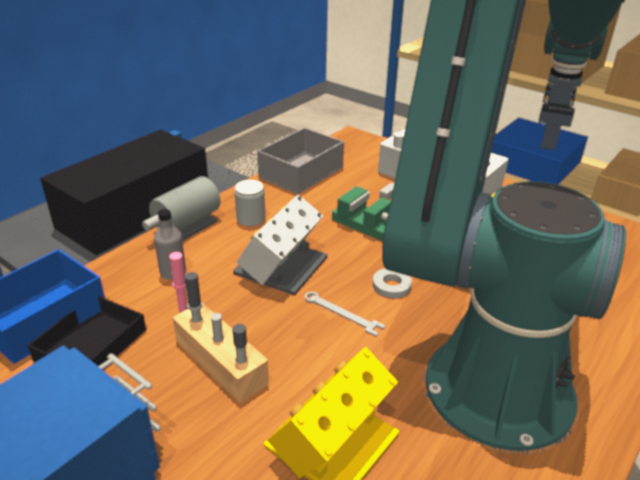

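Gauge candidates in the top picture are (190,226) dark, at the far end of the stand; (211,189) pink, standing free; and (180,295) dark, at the near end of the stand. The first fits: it is the tallest, it is in the stand and it is not pink. For the block, the grey one at (334,218) fits; the yellow ones at (180,390) and (478,361) are decoys. I'll confirm both in one crop.

```bash
python3 - <<'E'
import cv2, numpy as np
t=cv2.imread("pics/top0.png"); s=cv2.imread("pics/side0.png")
f=lambda im,x,y,w,h:cv2.resize(im[y:y+h,x:x+w],(400,300),interpolation=cv2.INTER_CUBIC)
cv2.imwrite("pics/crop0.png",np.vstack([np.hstack([f(t,275,165,120,90),f(t,140,175,120,120*3//4+0) if 0 else f(t,120,190,160,120)]),np.hstack([f(s,230,190,120,90),f(s,150,245,160,120)])]))
E
```

```text
(no output)
```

View pics/crop0.png

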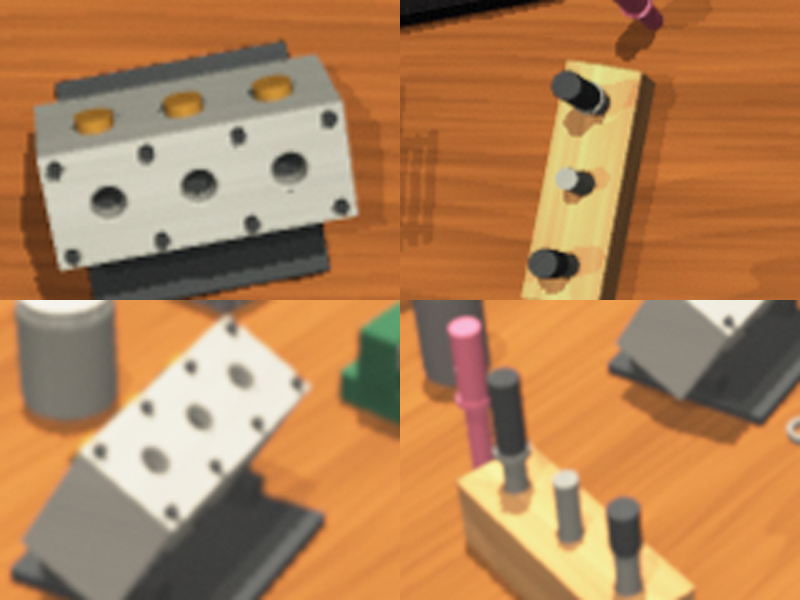

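The crop confirms both. The gauge is the dark rod with a ring at the far end of the stand: cap at top px (186,224), ring at (200,230). The block is the grey one with mouths at top px (308,225), (335,220) and (362,215). Next I fit their poses from these features in both views.

```bash
cat > h.py <<'E'
import numpy as np, json
from scipy.optimize import least_squares
from scipy.spatial.transform import Rotation as Ro
from workcell import manip, imaging, models
def cam(c):
    i=imaging.camera_info(c); return np.array(i["mtx"]),np.array(i["extrinsics"])
def proj(c,P):
    K,E=cam(c); p=(np.atleast_2d(P)-E[:3,3])@E[:3,:3]; u=(p*[1,-1,-1])@K.T; return u[:,:2]/u[:,2:]
def mouthR(yaw): return Ro.from_euler('z',yaw)*Ro.from_euler('y',-np.pi/6)
def pose():
    o=manip.get_obs(); q=o["tool_rot"]; return o,np.array(o["eef_pos"]),Ro.from_quat(np.r_[q[1:],q[0]])
def plan(p,R,way,turn_max=1.0,step_max=1.0):
    """rows (dp,dr) from p,R to the list of (pos,Rot) waypoints, straight lines"""
    rows=[]
    for P,Q in way:
        rv=(R.inv()*Q).as_rotvec(); n=int(np.ceil(max(np.linalg.norm(P-p)/.05/step_max,np.degrees(np.abs(rv).max())/6/turn_max,1)-1e-6))
        d=(P-p)/n; Rk=Ro.from_rotvec(rv/n)
        for k in range(n):
            rows.append((R.inv().apply(d)/.05, np.degrees(rv/n)/6)); R=R*Rk
        p,R=P,Q
    for i,(a,b) in enumerate(rows): print(i,np.round(a,2).tolist(),np.round(b,2).tolist())
E
python3 - <<'E'
from h import *
g=lambda L,s,ox,oy:(np.array(L,float)+.5)/s-.5+[ox,oy]
ft=np.array([[0,y,0] for y in(.06,0,-.06)]+[[.031,y,.004] for y in(.09,.03,-.03,-.09)]+[[-.031,y,.004] for y in(.09,.03,-.03,-.09)])
T=g([(109,201),(199,184),(290,166),(55,171),(147,154),(238,136),(329,119),(72,256),(162,240),(252,224),(341,207)],10/3,275,165)
S=g([(155,160),(200,117),(241,76),(100,151),(147,107),(191,67),(231,28),(171,212),(215,167),(257,124),(297,84)],10/3,230,190)
def fit(cs,free_z=True):
    def f(v):
        P=mouthR(v[3]).apply(ft)+v[:3]
        return np.concatenate([(proj(c,P)-o).ravel() for c,o in cs]+[[(v[2]-.127)/.001*(0.2 if free_z else 5)]])
    r=least_squares(f,[.55,-.02,.127,.15],x_scale=[.01,.01,.01,.1]); return r.x,np.sqrt(np.mean(r.fun**2))
for n,cs in (("both",[("top",T),("side",S)]),("top",[("top",T)]),("side",[("side",S)])):
    print(n,fit(cs,n=="both"))
v,_=fit([("top",T),("side",S)])
np.save("block.npy",v); print("mouths",np.round(mouthR(v[3]).apply(ft[:3])+v[:3],4).tolist())
def rod(Z,t,s):
    Z=np.array(Z)
    f=lambda cs:least_squares(lambda w:np.concatenate([(proj(c,np.c_[np.tile(w,(len(Z),1)),Z])-np.array(o)).ravel() for c,o in cs]),[.5,.27])
    for cs in([("top",t),("side",s)],[("top",t)],[("side",s)]):
        r=f(cs); print(np.round(r.x,4),np.round(np.abs(r.fun).max(),2),end=' | ')
    print()
h=lambda L,ox,oy:g(L,2.5,ox,oy)
rod([.175,.1],h([(166,84),(201,100)],120,190),h([(103,74),(112,152)],150,245))
rod([.120],h([(168,179)],120,190),h([(167,178)],150,245))
rod([.143],h([(145,263)],120,190),h([(223,208)],150,245))
E
```

```text
both (array([ 0.55553787, -0.02975055,  0.12486602,  0.20002263]), np.float64(0.3027227536170857))
top (array([ 0.55522228, -0.02974879,  0.12699854,  0.20083078]), np.float64(0.32847936907615827))
side (array([ 0.55334938, -0.02729374,  0.12699899,  0.1997998 ]), np.float64(0.2664870327992017))
mouths [[0.5436, 0.0291, 0.1249], [0.5555, -0.0298, 0.1249], [0.5675, -0.0886, 0.1249]]
[0.5366 0.2776] 4.01 | [0.5358 0.2747] 2.75 | [0.536  0.2806] 0.7 | 
[0.4616 0.2896] 0.14 | [0.4619 0.2896] 0.0 | [0.4613 0.2899] 0.0 | 
[0.388  0.3012] 0.76 | [0.3884 0.2998] 0.0 | [0.3869 0.3029] 0.0 |
```

```bash
python3 - <<'E'
from h import *
o,p,R=pose()
G=np.array([.536,.278]); th1=np.arctan2(G[1],G[0]); r1=np.hypot(*G); th0=np.arctan2(p[1],p[0]); r0=np.hypot(*p[:2])
ang=np.arctan2(*R.as_matrix()[[1,0],1]); tot=np.radians(81.1)-ang; print(np.degrees([ang,tot]))
n=27; way=[]
for k in range(1,n+1):
    s=k/n; th=th0+s*(th1-th0); r=r0+s*(r1-r0); z=p[2]+min(1,k/5)*(.30-p[2])
    way.append((np.array([r*np.cos(th),r*np.sin(th),z]),Ro.from_euler('z',tot*s)*R))
plan(p,R,way)
E
```

```text
[-72.25198539 153.35198539]
0 [0.9, -0.1, -0.3] [0.0, 0.0, -0.95]
1 [0.9, -0.07, -0.3] [0.0, 0.0, -0.95]
2 [0.89, -0.04, -0.3] [0.0, 0.0, -0.95]
3 [0.89, -0.01, -0.3] [0.0, 0.0, -0.95]
4 [0.88, 0.02, -0.3] [0.0, 0.0, -0.95]
5 [0.88, 0.05, 0.0] [0.0, 0.0, -0.95]
6 [0.87, 0.08, 0.0] [0.0, 0.0, -0.95]
7 [0.86, 0.11, 0.0] [0.0, 0.0, -0.95]
8 [0.85, 0.14, 0.0] [0.0, 0.0, -0.95]
9 [0.84, 0.17, 0.0] [0.0, 0.0, -0.95]
10 [0.83, 0.2, 0.0] [0.0, 0.0, -0.95]
11 [0.82, 0.22, 0.0] [0.0, 0.0, -0.95]
12 [0.81, 0.25, 0.0] [0.0, 0.0, -0.95]
13 [0.8, 0.28, 0.0] [0.0, 0.0, -0.95]
14 [0.78, 0.3, 0.0] [0.0, 0.0, -0.95]
15 [0.77, 0.33, 0.0] [0.0, 0.0, -0.95]
16 [0.75, 0.35, 0.0] [0.0, 0.0, -0.95]
17 [0.73, 0.37, 0.0] [0.0, 0.0, -0.95]
18 [0.72, 0.4, 0.0] [0.0, 0.0, -0.95]
19 [0.7, 0.42, 0.0] [0.0, 0.0, -0.95]
20 [0.68, 0.44, 0.0] [0.0, 0.0, -0.95]
21 [0.66, 0.46, 0.0] [0.0, 0.0, -0.95]
22 [0.64, 0.48, 0.0] [0.0, 0.0, -0.95]
23 [0.62, 0.5, 0.0] [0.0, 0.0, -0.95]
24 [0.6, 0.52, 0.0] [0.0, 0.0, -0.95]
25 [0.58, 0.53, 0.0] [0.0, 0.0, -0.95]
26 [0.56, 0.55, 0.0] [0.0, 0.0, -0.95]
```

Call:
move_arm(
  increments=[
    {"claw":1,"dp":[0.9,-0.1,-0.3],"dr":[0,0,-0.95]},
    {"claw":1,"dp":[0.9,-0.07,-0.3],"dr":[0,0,-0.95]},
    {"claw":1,"dp":[0.89,-0.04,-0.3],"dr":[0,0,-0.95]},
    {"claw":1,"dp":[0.89,-0.01,-0.3],"dr":[0,0,-0.95]},
    {"claw":1,"dp":[0.88,0.02,-0.3],"dr":[0,0,-0.95]},
  ],
)

```text
t: 1.7
eef_pos: [0.4043, -0.5489, 0.3006]
tool_rot: [0.0, 0.919, 0.395, 0.0]
contact_force: [0.4, 0.2, 0.3]
grip_width: 0.091
grip_force: 0.0
```

Call:
move_arm(
  increments=[
    {"claw":1,"dp":[0.88,0.05,0],"dr":[0,0,-0.95]},
    {"claw":1,"dp":[0.87,0.08,0],"dr":[0,0,-0.95]},
    {"claw":1,"dp":[0.86,0.11,0],"dr":[0,0,-0.95]},
    {"claw":1,"dp":[0.85,0.14,0],"dr":[0,0,-0.95]},
    {"claw":1,"dp":[0.84,0.17,0],"dr":[0,0,-0.95]},
  ],
)

```text
t: 2.2
eef_pos: [0.542, -0.3823, 0.3]
tool_rot: [0.0, 0.793, 0.609, 0.0]
contact_force: [1.4, -0.4, -0.2]
grip_width: 0.0914
grip_force: 0.0
```

Call:
move_arm(
  increments=[
    {"claw":1,"dp":[0.83,0.2,0],"dr":[0,0,-0.95]},
    {"claw":1,"dp":[0.82,0.22,0],"dr":[0,0,-0.95]},
    {"claw":1,"dp":[0.81,0.25,0],"dr":[0,0,-0.95]},
    {"claw":1,"dp":[0.8,0.28,0],"dr":[0,0,-0.95]},
    {"claw":1,"dp":[0.78,0.3,0],"dr":[0,0,-0.95]},
  ],
)

```text
t: 2.7
eef_pos: [0.6173, -0.1854, 0.3]
tool_rot: [0.0, 0.619, 0.785, 0.0]
contact_force: [0.5, 0.5, 1.2]
grip_width: 0.0909
grip_force: 0.0
```

Call:
move_arm(
  increments=[
    {"claw":1,"dp":[0.77,0.33,0],"dr":[0,0,-0.95]},
    {"claw":1,"dp":[0.75,0.35,0],"dr":[0,0,-0.95]},
    {"claw":1,"dp":[0.73,0.37,0],"dr":[0,0,-0.95]},
    {"claw":1,"dp":[0.72,0.4,0],"dr":[0,0,-0.95]},
    {"claw":1,"dp":[0.7,0.42,0],"dr":[0,0,-0.95]},
  ],
)

```text
t: 3.2
eef_pos: [0.6254, 0.0197, 0.3001]
tool_rot: [0.0, 0.407, 0.913, 0.0]
contact_force: [-0.3, -0.9, 0.1]
grip_width: 0.0913
grip_force: 0.0
```

Call:
move_arm(
  increments=[
    {"claw":1,"dp":[0.68,0.44,0],"dr":[0,0,-0.95]},
    {"claw":1,"dp":[0.66,0.46,0],"dr":[0,0,-0.95]},
    {"claw":1,"dp":[0.64,0.48,0],"dr":[0,0,-0.95]},
    {"claw":1,"dp":[0.62,0.5,0],"dr":[0,0,-0.95]},
    {"claw":1,"dp":[0.6,0.52,0],"dr":[0,0,-0.95]},
  ],
)

```text
t: 3.7
eef_pos: [0.5692, 0.211, 0.3]
tool_rot: [0.0, 0.169, 0.986, 0.0]
contact_force: [0.4, 0.4, -0.8]
grip_width: 0.0911
grip_force: 0.0
```

```bash
python3 - <<'E'
from h import *
o,p,R=pose(); print(o["t"],p)
Q=Ro.from_matrix(np.c_[[np.cos(np.radians(-8.9)),np.sin(np.radians(-8.9)),0],[np.cos(np.radians(81.1)),np.sin(np.radians(81.1)),0],[0,0,1]])*Ro.from_euler('x',np.pi)
Q=min((Q,Q*Ro.from_euler('z',np.pi)),key=lambda q:(R.inv()*q).magnitude())
plan(p,R,[(np.array([.536,.278,.29]),Q),(np.array([.536,.278,.134]),Q)])
E
```

```text
3.7 [0.56915914 0.21104861 0.30004554]
0 [0.54, 0.52, 0.1] [0.0, 0.0, -0.88]
1 [0.49, 0.57, 0.1] [0.0, 0.0, -0.88]
2 [-0.0, 0.0, 0.78] [0.0, 0.0, 0.0]
3 [-0.0, 0.0, 0.78] [0.0, 0.0, 0.0]
4 [-0.0, 0.0, 0.78] [0.0, 0.0, 0.0]
5 [-0.0, 0.0, 0.78] [0.0, 0.0, 0.0]
```

Call:
move_arm(
  increments=[
    {"claw":1,"dp":[0.54,0.52,0.1],"dr":[0,0,-0.88]},
    {"claw":1,"dp":[0.49,0.57,0.1],"dr":[0,0,-0.88]},
    {"claw":1,"dp":[0,0,0.5],"dr":[0,0,0]},
    {"claw":1,"dp":[0,0,0.5],"dr":[0,0,0]},
    {"claw":1,"dp":[0,0,0.5],"dr":[0,0,0]},
  ],
)

```text
t: 4.2
eef_pos: [0.5364, 0.2772, 0.2143]
tool_rot: [0.0, 0.08, 0.997, 0.0]
contact_force: [0.4, 0.4, -0.6]
grip_width: 0.0913
grip_force: 0.0
```

Call:
move_arm(
  increments=[
    {"claw":1,"dp":[0,0,0.5],"dr":[0,0,0]},
    {"claw":1,"dp":[0,0,0.5],"dr":[0,0,0]},
    {"claw":1,"dp":[0,0,0.5],"dr":[0,0,0]},
    {"claw":1,"dp":[0,0,0.12],"dr":[0,0,0]},
    {"claw":1,"dp":[0,0,0],"dr":[0,0,0]},
  ],
)

```text
t: 4.7
eef_pos: [0.5362, 0.2767, 0.1335]
tool_rot: [-0.001, 0.08, 0.997, -0.0]
contact_force: [-0.1, 0.6, 0.2]
grip_width: 0.0912
grip_force: 0.0
```

Call:
move_arm(
  increments=[
    {"claw":-0.3,"dp":[0,0,0],"dr":[0,0,0]},
    {"claw":-0.5,"dp":[0,0,0],"dr":[0,0,0]},
    {"claw":-1,"dp":[0,0,0],"dr":[0,0,0]},
    {"claw":-1,"dp":[0,0,0],"dr":[0,0,0]},
    {"claw":-1,"dp":[0,0,0],"dr":[0,0,0]},
  ],
  force=40,
)

```text
t: 5.2
eef_pos: [0.5367, 0.2769, 0.1343]
tool_rot: [0.0, 0.08, 0.997, 0.0]
contact_force: [-0.4, 0.5, 0.3]
grip_width: 0.0541
grip_force: 0.0
```

Call:
move_arm(
  increments=[
    {"claw":-1,"dp":[0,0,0],"dr":[0,0,0]},
    {"claw":-1,"dp":[0,0,0],"dr":[0,0,0]},
    {"claw":-1,"dp":[0,0,0],"dr":[0,0,0]},
    {"claw":-1,"dp":[0,0,0],"dr":[0,0,0]},
    {"claw":-1,"dp":[0,0,0],"dr":[0,0,0]},
  ],
  force=40,
)

```text
t: 5.7
eef_pos: [0.5368, 0.2777, 0.1339]
tool_rot: [0.0, 0.08, 0.997, 0.001]
contact_force: [0.6, 8.0, -4.4]
grip_width: 0.0255
grip_force: 39.8
```

Call:
move_arm(
  increments=[
    {"claw":-1,"dp":[0,0,-0.2],"dr":[0,0,0]},
    {"claw":-1,"dp":[0,0,-0.3],"dr":[0,0,0]},
    {"claw":-1,"dp":[0,0,-0.4],"dr":[0,0,0]},
    {"claw":-1,"dp":[0,0,-0.4],"dr":[0,0,0]},
    {"claw":-1,"dp":[0,0,-0.4],"dr":[0,0,0]},
  ],
)

```text
t: 6.2
eef_pos: [0.5361, 0.2767, 0.2193]
tool_rot: [-0.0, 0.08, 0.997, -0.0]
contact_force: [0.6, -0.1, -2.1]
grip_width: 0.0256
grip_force: 40.0
```

Call:
move_arm(
  increments=[
    {"claw":-1,"dp":[0,0,-0.8],"dr":[0,0,0]},
    {"claw":-1,"dp":[0,0,-0.8],"dr":[0,0,0]},
    {"claw":-1,"dp":[0,0,-0.2],"dr":[0,0,0]},
    {"claw":-1,"dp":[0,0,0],"dr":[0,0,0]},
    {"claw":-1,"dp":[0,0,0],"dr":[0,0,0]},
  ],
)

```text
t: 6.7
eef_pos: [0.5358, 0.2765, 0.3071]
tool_rot: [-0.001, 0.08, 0.997, -0.001]
contact_force: [0.0, -0.2, -3.1]
grip_width: 0.0255
grip_force: 40.0
```

```bash
python3 - <<'E'
from h import *
import cv2
o,p,R=pose(); print(o["t"],p,o["contact_force"],o["grip_width"])
ims=[]
for c in("top","side"):
    im=imaging.get_image(c); cv2.imwrite(f"pics/{c}1.png",im)
    P=[p+R.apply([0,0,s-.008]) for s in(0,.126,.041)]; u=proj(c,P); print(c,u.round(1).tolist())
    x,y=np.clip((u[1]-[60,60]).astype(int),0,[520,360]); ims.append(cv2.resize(im[y:y+120,x:x+120],(400,400),interpolation=cv2.INTER_CUBIC)); print(x,y)
cv2.imwrite("pics/crop1.png",np.hstack(ims))
E
```

```text
6.7 [0.53579046 0.2764711  0.3071117 ] [ 0.01725514 -0.17525947 -3.05955593] 0.025524841028855737
top [[168.2, 212.5], [186.1, 223.0], [174.5, 216.2]]
126 163
side [[184.7, 212.2], [191.9, 268.2], [187.2, 231.2]]
131 208
```

View pics/crop1.png

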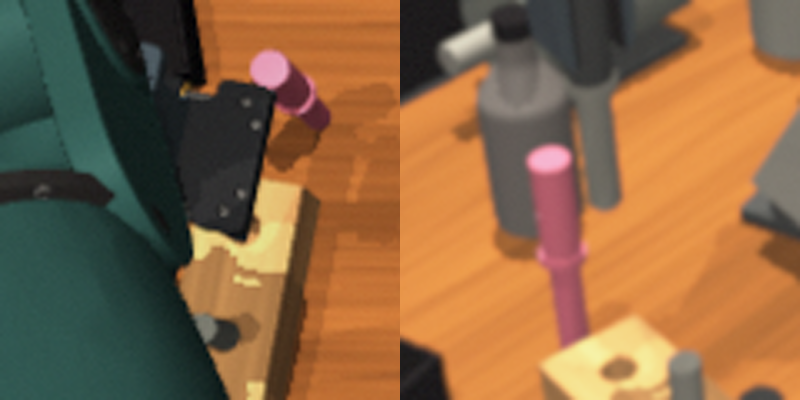

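```bash
cat >> h.py <<'E'
L=.117   # TCP to tip along tool z
B=np.load("block.npy")
def target(i,depth,off=(0,0)):
    """TCP pose with the tip at given depth (m, + is inside) in bore i=+1 left,0,-1 right; off = x,y in mouth frame"""
    Rm=mouthR(B[3]); m=B[:3]+Rm.apply([off[0],.06*i+off[1],-depth+L])
    M=Rm.as_matrix(); return m,Ro.from_matrix(np.c_[-M[:,0],M[:,1],-M[:,2]])
def tip(i):
    """measured tip in the mouth frame, from the TCP"""
    o,p,R=pose(); Rm=mouthR(B[3]); f=Rm.inv().apply(o["contact_force"])
    return Rm.inv().apply(p+R.apply([0,0,L])-B[:3])-[0,.06*i,0], f
E
python3 - <<'E'
from h import *
o,p,R=pose(); print(o["joint_positions"].round(2)); P,Q=target(1,-.025); print(P); plan(p,R,[(P,Q)],.85)
E
```

```text
[ 0.44  0.14  1.88  0.    1.13 -0.97]
[0.47403197 0.01494607 0.24784163]
0 [0.06, -0.89, 0.2] [-0.15, -0.83, -0.56]
1 [0.13, -0.89, 0.18] [-0.15, -0.83, -0.56]
2 [0.2, -0.88, 0.15] [-0.15, -0.83, -0.56]
3 [0.26, -0.87, 0.11] [-0.15, -0.83, -0.56]
4 [0.32, -0.86, 0.07] [-0.15, -0.83, -0.56]
5 [0.37, -0.84, 0.03] [-0.15, -0.83, -0.56]
```

Call:
move_arm(
  increments=[
    {"claw":-1,"dp":[0.06,-0.89,0.2],"dr":[-0.15,-0.83,-0.56]},
    {"claw":-1,"dp":[0.13,-0.89,0.18],"dr":[-0.15,-0.83,-0.56]},
    {"claw":-1,"dp":[0.2,-0.88,0.15],"dr":[-0.15,-0.83,-0.56]},
    {"claw":-1,"dp":[0.26,-0.87,0.11],"dr":[-0.15,-0.83,-0.56]},
    {"claw":-1,"dp":[0.32,-0.86,0.07],"dr":[-0.15,-0.83,-0.56]},
  ],
)

```text
t: 7.3
eef_pos: [0.4851, 0.0645, 0.2587]
tool_rot: [0.211, -0.064, 0.975, 0.022]
contact_force: [1.0, 0.8, -2.9]
grip_width: 0.026
grip_force: 40.0
```

```bash
python3 - <<'E'
from h import *
o,p,R=pose(); print(o["t"],p,o["joint_positions"].round(2)); P,Q=target(1,-.025); plan(p,R,[(P,Q)],.85)
E
```

```text
7.3 [0.48514681 0.06445556 0.25873496] [ 0.06 -0.18  2.33  0.08  0.57 -1.7 ]
0 [0.2, -0.48, 0.02] [-0.08, -0.46, -0.31]
1 [0.22, -0.47, 0.01] [-0.08, -0.46, -0.31]
```

Call:
move_arm(
  increments=[
    {"claw":-1,"dp":[0.2,-0.48,0.02],"dr":[-0.08,-0.46,-0.31]},
    {"claw":-1,"dp":[0.22,-0.47,0.01],"dr":[-0.08,-0.46,-0.31]},
    {"claw":-1,"dp":[0,0,0],"dr":[0,0,0]},
    {"claw":-1,"dp":[0,0,0],"dr":[0,0,0]},
    {"claw":-1,"dp":[0,0,0],"dr":[0,0,0]},
  ],
)

```text
t: 7.8
eef_pos: [0.4766, 0.0184, 0.2496]
tool_rot: [0.255, -0.094, 0.962, 0.027]
contact_force: [-0.5, 0.4, -2.1]
grip_width: 0.0256
grip_force: 40.0
```

```bash
python3 - <<'E'
from h import *
import cv2
o,p,R=pose(); print(o["t"],p,o["joint_positions"].round(2)); print(tip(1)); P,Q=target(1,-.025); plan(p,R,[(P,Q)])
ims=[]
for c in("top","side"):
    im=imaging.get_image(c); cv2.imwrite(f"pics/{c}2.png",im)
    Pt=[p+R.apply([0,0,s]) for s in(0.117,.09,.029)]; u=proj(c,Pt); print(c,u.round(1).tolist(),proj(c,target(1,0)[0]+mouthR(B[3]).apply([0,0,-L])))
    x,y=(u[0]-[50,50]).astype(int); ims.append(cv2.resize(im[y:y+100,x:x+100],(400,400),interpolation=cv2.INTER_CUBIC)); print(x,y)
cv2.imwrite("pics/crop2.png",np.hstack(ims))
E
```

```text
7.8 [0.47663847 0.01841972 0.2496477 ] [-0.09 -0.22  2.4   0.31  0.48 -2.1 ]
(array([0.00310688, 0.00304972, 0.02494343]), array([-1.42291215,  0.49302779, -1.54875333]))
0 [0.07, -0.06, -0.0] [0.01, -0.05, -0.05]
top [[306.2, 228.6], [306.9, 233.2], [308.5, 244.5]] [[307.2571459  225.45841299]]
256 178
side [[279.3, 231.4], [284.4, 224.1], [296.5, 206.8]] [[276.42473455 238.15537327]]
229 181
```

View pics/crop2.png

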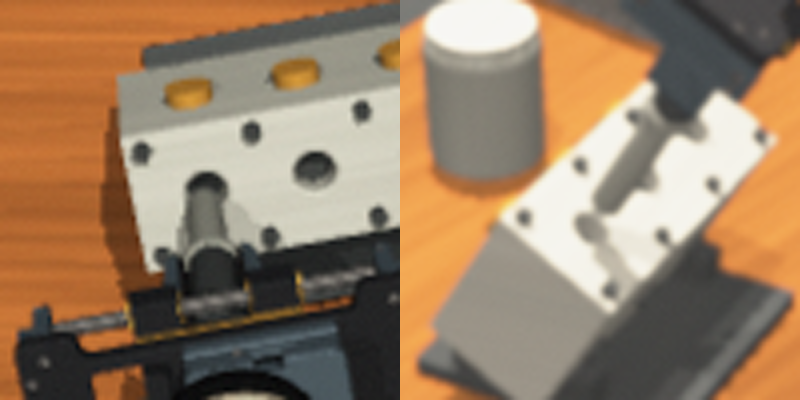

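Call:
move_arm(
  increments=[
    {"claw":-1,"dp":[0.07,-0.06,0],"dr":[0.01,-0.05,-0.05]},
    {"claw":-1,"dp":[0,0,0],"dr":[0,0,0]},
    {"claw":-1,"dp":[0,0,0.15],"dr":[0,0,0]},
    {"claw":-1,"dp":[0,0,0.15],"dr":[0,0,0]},
    {"claw":-1,"dp":[0,0,0.1],"dr":[0,0,0]},
  ],
  force=60,
)

```text
t: 8.4
eef_pos: [0.4842, 0.0168, 0.23]
tool_rot: [0.258, -0.097, 0.961, 0.026]
contact_force: [-0.6, 0.8, -2.7]
grip_width: 0.0251
grip_force: 60.0
```

```bash
python3 - <<'E'
from h import *
o,p,R=pose(); print(o["t"],tip(1)); P,Q=target(1,.0); plan(p,R,[(P,Q)])
E
```

```text
8.4 (array([ 7.39975305e-05, -2.12907393e-04,  4.35178609e-03]), array([-1.73922145,  0.87793922, -2.16170698]))
0 [0.0, 0.01, 0.09] [0.0, 0.0, 0.01]
```

Call:
move_arm(
  increments=[
    {"claw":-1,"dp":[0,0,0.08],"dr":[0,0,0]},
    {"claw":-1,"dp":[0,0,0.08],"dr":[0,0,0]},
    {"claw":-1,"dp":[0,0,0.08],"dr":[0,0,0]},
    {"claw":-1,"dp":[0,0,0.08],"dr":[0,0,0]},
    {"claw":-1,"dp":[0,0,0],"dr":[0,0,0]},
  ],
)

```text
t: 8.9
eef_pos: [0.4918, 0.018, 0.2165]
tool_rot: [0.258, -0.097, 0.961, 0.026]
contact_force: [0.9, 0.6, -3.2]
grip_width: 0.0254
grip_force: 60.0
```

```bash
python3 - <<'E'
from h import *
o,p,R=pose(); print(o["t"],tip(1)); print(o["ft_torque"])
E
```

```text
8.9 (array([-9.50088736e-06, -4.75692660e-04, -1.11562343e-02]), array([-0.68964917,  0.39277114, -3.25159005]))
[ 0.00526083  0.43484672 -0.07290966]
```

Call:
move_arm(
  increments=[
    {"claw":-1,"dp":[0,0,0.12],"dr":[0,0,0]},
    {"claw":-1,"dp":[0,0,0.12],"dr":[0,0,0]},
    {"claw":-1,"dp":[0,0,0.12],"dr":[0,0,0]},
    {"claw":-1,"dp":[0,0,0.12],"dr":[0,0,0]},
    {"claw":-1,"dp":[0,0,0.1],"dr":[0,0,0]},
  ],
)

```text
t: 9.4
eef_pos: [0.5065, 0.0209, 0.1916]
tool_rot: [0.258, -0.097, 0.961, 0.026]
contact_force: [-2.5, -0.0, 5.0]
grip_width: 0.0252
grip_force: 60.0
```

```bash
python3 - <<'E'
from h import *
o,p,R=pose(); print(o["t"],tip(1)); print(o["ft_torque"])
E
```

```text
9.4 (array([ 0.00063284, -0.00064459, -0.04023548]), array([0.42867718, 0.45969916, 5.57134759]))
[-0.027658    0.15573089 -0.02370152]
```

Call:
move_arm(
  increments=[
    {"claw":-1,"dp":[0,0,0.06],"dr":[0,0,0]},
    {"claw":-1,"dp":[0,0,0.06],"dr":[0,0,0]},
    {"claw":-1,"dp":[0,0,0.06],"dr":[0,0,0]},
    {"claw":-1,"dp":[0,0,0.06],"dr":[0,0,0]},
    {"claw":-1,"dp":[0,0,0],"dr":[0,0,0]},
  ],
)

```text
t: 9.9
eef_pos: [0.5114, 0.0209, 0.185]
tool_rot: [0.255, -0.097, 0.962, 0.028]
contact_force: [-0.1, 4.1, -3.2]
grip_width: 0.0251
grip_force: 60.0
```

```bash
python3 - <<'E'
from h import *
o,p,R=pose(); print(o["t"],tip(1)); print(o["ft_torque"])
E
```

```text
9.9 (array([ 0.00074696, -0.00102453, -0.04833268]), array([-0.98500257,  4.04154447, -3.08207231]))
[0.82582103 0.44227604 0.55077334]
```

```bash
python3 - <<'E'
from h import *
o,p,R=pose(); print(o["t"],tip(1),o["joint_positions"].round(3),o["joint_vel"].round(3)); print(o["contact_force"])
P,Q=target(1,.052); plan(p,R,[(P,Q)])
E
```

```text
9.9 (array([ 0.00074696, -0.00102453, -0.04833268]), array([-0.98500257,  4.04154447, -3.08207231])) [-0.075 -0.014  2.38   0.479  0.307 -2.271] [ 0.001 -0.004  0.004 -0.005 -0.006  0.008]
[-0.12873894  4.09766403 -3.16165421]
0 [0.03, 0.03, 0.07] [0.05, -0.04, 0.01]
```

Call:
move_arm(
  increments=[
    {"claw":-1,"dp":[0,0,0],"dr":[0,0,0]},
    {"claw":-1,"dp":[0,0,0],"dr":[0,0,0]},
    {"claw":-1,"dp":[0,0,0],"dr":[0,0,0]},
    {"claw":-1,"dp":[0,0,0],"dr":[0,0,0]},
    {"claw":-1,"dp":[0,0,0],"dr":[0,0,0]},
  ],
)

```text
t: 10.4
eef_pos: [0.5113, 0.0209, 0.1851]
tool_rot: [0.255, -0.097, 0.962, 0.028]
contact_force: [-0.1, 5.4, -5.3]
grip_width: 0.0253
grip_force: 60.0
```

```bash
python3 - <<'E'
from h import *
o,p,R=pose(); print(o["t"],tip(1),o["joint_positions"].round(3),o["joint_vel"].round(3)); print(o["contact_force"])
P,Q=target(1,.052); plan(p,R,[(P,Q)])
E
```

```text
10.4 (array([ 0.00078232, -0.00108824, -0.04819625]), array([-1.83062797,  5.34454958, -5.10856438])) [-0.075 -0.015  2.38   0.478  0.307 -2.271] [ 0.001 -0.    -0.    -0.    -0.    -0.   ]
[-0.11232286  5.43050494 -5.33946052]
0 [0.03, 0.03, 0.08] [0.04, -0.04, 0.01]
```

Joint 5 is at its lower limit, so the tool can't go deeper lined up with the rod. The rod stands by itself in the bore, so I'll open the fingers, pitch the tool 20° toward vertical about the closing axis, and regrasp.

Call:
move_arm(
  increments=[
    {"claw":0.2,"dp":[0,0,0],"dr":[0,0,0]},
    {"claw":0.2,"dp":[0,0,0],"dr":[0,0,0]},
    {"claw":0.2,"dp":[0,0,0],"dr":[0,0,0]},
    {"claw":0.2,"dp":[0,0,0],"dr":[0,0,0]},
    {"claw":0.2,"dp":[0,0,0],"dr":[0,0,0]},
  ],
)

```text
t: 10.9
eef_pos: [0.5118, 0.0207, 0.1855]
tool_rot: [0.256, -0.097, 0.961, 0.027]
contact_force: [0.2, 0.6, -0.0]
grip_width: 0.0546
grip_force: 0.0
```

```bash
cat >> h.py <<'E'
A=np.radians(20); LG=.125
def target(i,depth,off=(0,0)):
    Rm=mouthR(B[3]); g=B[:3]+Rm.apply([off[0],.06*i+off[1],LG-depth]); M=Rm.as_matrix()
    Q=Ro.from_matrix(np.c_[-M[:,0],M[:,1],-M[:,2]])*Ro.from_euler('y',A); return g+Q.apply([0,0,.008]),Q
def tip(i):
    o,p,R=pose(); Rm=mouthR(B[3]); Rr=R*Ro.from_euler('y',-A)
    t=p+R.apply([0,0,-.008])+Rr.apply([0,0,LG]); e=np.degrees((target(i,0)[1].inv()*R).as_rotvec())
    return np.round(1000*(Rm.inv().apply(t-B[:3])-[0,.06*i,0]),1),"F",Rm.inv().apply(o["contact_force"]).round(1),"T",R.inv().apply(o["ft_torque"]).round(2),"rot err",e.round(1),"q",o["joint_positions"].round(2),"t",o["t"],"w",o["grip_width"],o["grip_force"]
E
python3 - <<'E'
from h import *
o,p,R=pose(); print(tip(1)); P,Q=target(1,.048,(.0003,-.0003)); plan(p,R,[(P,Q)],.7)
E
```

```text
(array([ 44.3,  -1.5, -40.7]), 'F', array([ 0.2,  0.5, -0.2]), 'T', array([-0.09,  0.12,  0.01]), 'rot err', array([ -0.2, -19.8,  -0.1]), 'q', array([-0.08, -0.01,  2.38,  0.48,  0.31, -2.27]), 't', 10.9, 'w', 0.054603397962140414, 0.0)
0 [0.02, 0.01, -0.0] [0.01, 0.66, 0.0]
1 [0.02, 0.01, -0.0] [0.01, 0.66, 0.0]
2 [0.02, 0.01, 0.0] [0.01, 0.66, 0.0]
3 [0.02, 0.01, 0.0] [0.01, 0.66, 0.0]
4 [0.02, 0.01, 0.0] [0.01, 0.66, 0.0]
```

Call:
move_arm(
  increments=[
    {"claw":0.2,"dp":[0.02,0.01,0],"dr":[0.01,0.66,0]},
    {"claw":0.2,"dp":[0.02,0.01,0],"dr":[0.01,0.66,0]},
    {"claw":0.2,"dp":[0.02,0.01,0],"dr":[0.01,0.66,0]},
    {"claw":0.2,"dp":[0.02,0.01,0],"dr":[0.01,0.66,0]},
    {"claw":0.2,"dp":[0.02,0.01,0],"dr":[0.01,0.66,0]},
  ],
)

```text
t: 11.4
eef_pos: [0.5068, 0.0221, 0.1838]
tool_rot: [0.086, -0.1, 0.991, 0.007]
contact_force: [-0.5, 0.2, -0.4]
grip_width: 0.0545
grip_force: 0.0
```

```bash
python3 - <<'E'
from h import *
o,p,R=pose(); print(tip(1)); P,Q=target(1,.048,(.0003,-.0003)); plan(p,R,[(P,Q)],.7)
E
```

```text
(array([ -0.6,   0.3, -47.7]), 'F', array([-0.6,  0.3, -0.2]), 'T', array([-0.14, -0.03, -0.01]), 'rot err', array([ 0.1,  0.1, -0.1]), 'q', array([-0.02,  0.07,  2.23,  0.06,  0.68, -1.83]), 't', 11.4, 'w', 0.054509732603910344, 0.0)
0 [-0.01, -0.02, 0.0] [-0.02, -0.02, 0.01]
```

Call:
move_arm(
  increments=[
    {"claw":-1,"dp":[-0.01,-0.02,0],"dr":[-0.02,-0.02,0.01]},
    {"claw":-1,"dp":[0,0,0],"dr":[0,0,0]},
    {"claw":-1,"dp":[0,0,0],"dr":[0,0,0]},
    {"claw":-1,"dp":[0,0,0],"dr":[0,0,0]},
    {"claw":-1,"dp":[0,0,0],"dr":[0,0,0]},
  ],
  force=60,
)

```text
t: 11.9
eef_pos: [0.5069, 0.0214, 0.1835]
tool_rot: [0.088, -0.099, 0.991, 0.009]
contact_force: [-0.3, 2.1, 0.6]
grip_width: 0.0251
grip_force: 59.9
```

```bash
python3 - <<'E'
from h import *
o,p,R=pose(); print(tip(1)); P,Q=target(1,.048,(.0003,-.0003)); plan(p,R,[(P,Q)],.7); P,Q=target(1,.068,(.0,-.000)); plan(p,R,[(P,Q)],1,.08)
E
```

```text
(array([ -0.1,  -0.1, -48. ]), 'F', array([0.4, 2.1, 0.5]), 'T', array([-0.63,  0.13, -0.03]), 'rot err', array([-0. , -0.1,  0. ]), 'q', array([-0.02,  0.07,  2.23,  0.06,  0.68, -1.84]), 't', 11.9, 'w', 0.025093541982357435, 59.94256138801575)
0 [-0.01, -0.0, -0.0] [0.01, 0.02, -0.0]
0 [-0.02, 0.0, 0.06] [0.0, 0.0, -0.0]
1 [-0.02, 0.0, 0.06] [0.0, 0.0, -0.0]
2 [-0.02, 0.0, 0.06] [0.0, 0.0, -0.0]
3 [-0.02, 0.0, 0.06] [0.0, 0.0, -0.0]
4 [-0.02, 0.0, 0.06] [0.0, 0.0, -0.0]
5 [-0.02, 0.0, 0.06] [0.0, 0.0, -0.0]
```

Call:
move_arm(
  increments=[
    {"claw":-1,"dp":[-0.017,0,0.047],"dr":[0,0,0]},
    {"claw":-1,"dp":[-0.017,0,0.047],"dr":[0,0,0]},
    {"claw":-1,"dp":[0,0,0],"dr":[0,0,0]},
    {"claw":-1,"dp":[0,0,0],"dr":[0,0,0]},
    {"claw":-1,"dp":[0,0,0],"dr":[0,0,0]},
  ],
)

```text
t: 12.4
eef_pos: [0.5098, 0.022, 0.1793]
tool_rot: [0.088, -0.099, 0.991, 0.009]
contact_force: [-0.9, 3.9, 2.4]
grip_width: 0.0253
grip_force: 60.0
```

```bash
python3 - <<'E'
from h import *
print(tip(1))
E
```

```text
(array([  0.3,  -0.1, -53. ]), 'F', array([1.1, 4. , 2.2]), 'T', array([-1.13,  0.09, -0.04]), 'rot err', array([-0. , -0.1,  0. ]), 'q', array([-0.02,  0.08,  2.22,  0.06,  0.67, -1.84]), 't', 12.4, 'w', 0.025315293101167584, 59.9529755115509)
```

Call:
move_arm(
  increments=[
    {"claw":-1,"dp":[-0.017,0,0.047],"dr":[0,0,0]},
    {"claw":-1,"dp":[-0.017,0,0.047],"dr":[0,0,0]},
    {"claw":-1,"dp":[-0.017,0,0.047],"dr":[0,0,0]},
    {"claw":-1,"dp":[0,0,0],"dr":[0,0,0]},
    {"claw":-1,"dp":[0,0,0],"dr":[0,0,0]},
  ],
)

```text
t: 12.9
eef_pos: [0.5139, 0.0228, 0.1733]
tool_rot: [0.088, -0.099, 0.991, 0.009]
contact_force: [-1.4, 4.7, 9.0]
grip_width: 0.0255
grip_force: 60.0
```

```bash
python3 - <<'E'
from h import *
print(tip(1))
E
```

```text
(array([  1. ,  -0.1, -60.3]), 'F', array([4.1, 4.9, 8. ]), 'T', array([-1.37,  0.36, -0.11]), 'rot err', array([-0. , -0.2, -0. ]), 'q', array([-0.02,  0.1 ,  2.22,  0.06,  0.65, -1.84]), 't', 12.9, 'w', 0.025472074288649765, 59.97757315635681)
```

```bash
python3 - <<'E'
from h import *
o,p,R=pose(); P,Q=target(1,.0665,(.002,.0008)); plan(p,R,[(P,Q)],1,.055)
E
```

```text
0 [-0.02, 0.01, 0.04] [0.0, 0.01, 0.0]
1 [-0.02, 0.01, 0.04] [0.0, 0.01, 0.0]
2 [-0.02, 0.01, 0.04] [0.0, 0.01, 0.0]
```

Call:
move_arm(
  increments=[
    {"claw":-1,"dp":[-0.022,0.006,0.04],"dr":[0,0.01,0]},
    {"claw":-1,"dp":[-0.022,0.006,0.04],"dr":[0,0.01,0]},
    {"claw":-1,"dp":[-0.022,0.006,0.04],"dr":[0,0.01,0]},
    {"claw":-1,"dp":[0,0,0],"dr":[0,0,0]},
    {"claw":-1,"dp":[0,0,0],"dr":[0,0,0]},
  ],
)

```text
t: 13.4
eef_pos: [0.5178, 0.0242, 0.1679]
tool_rot: [0.086, -0.1, 0.991, 0.009]
contact_force: [-1.8, 0.4, 9.7]
grip_width: 0.025
grip_force: 60.0
```

```bash
python3 - <<'E'
from h import *
print(tip(1))
E
```

```text
(array([  1.4,   0.4, -67.1]), 'F', array([3.4, 0.8, 9.2]), 'T', array([-0.22,  0.88,  0.01]), 'rot err', array([-0.,  0., -0.]), 'q', array([-0.02,  0.11,  2.21,  0.06,  0.65, -1.83]), 't', 13.4, 'w', 0.024977606432956302, 59.96139585971832)
```

Call:
move_arm(
  increments=[
    {"claw":-1,"dp":[-0.02,0,0.04],"dr":[0,0,0]},
    {"claw":-1,"dp":[-0.02,0,0.04],"dr":[0,0,0]},
    {"claw":-1,"dp":[0,0,0],"dr":[0,0,0]},
    {"claw":-1,"dp":[0,0,0],"dr":[0,0,0]},
    {"claw":-1,"dp":[0,0,0],"dr":[0,0,0]},
  ],
)

```text
t: 13.9
eef_pos: [0.5204, 0.0248, 0.1644]
tool_rot: [0.086, -0.1, 0.991, 0.009]
contact_force: [-3.6, 0.9, 11.5]
grip_width: 0.0252
grip_force: 60.0
```

```bash
python3 - <<'E'
from h import *
import cv2
print(tip(1))
o,p,R=pose(); P,Q=target(1,.083,(.0025,.0006)); plan(p,R,[(P,Q)],1,.055)
cv2.imwrite("pics/side3.png",imaging.get_image("side")); cv2.imwrite("pics/top3.png",imaging.get_image("top"))
a=cv2.imread("pics/side3.png")[180:280,240:340]; b=cv2.imread("pics/top3.png")[175:275,260:360]
cv2.imwrite("pics/crop3.png",np.hstack([cv2.resize(x,(400,400),interpolation=cv2.INTER_CUBIC) for x in(b,a)]))
E
```

```text
(array([  1.9,   0.5, -71.4]), 'F', array([ 2.9,  1.6, 11.6]), 'T', array([-0.41,  1.09, -0.  ]), 'rot err', array([-0.,  0., -0.]), 'q', array([-0.02,  0.12,  2.21,  0.06,  0.64, -1.83]), 't', 13.9, 'w', 0.025196421505674794, 59.99358594417572)
0 [-0.02, 0.0, 0.04] [0.0, -0.0, 0.0]
1 [-0.02, 0.0, 0.04] [0.0, -0.0, 0.0]
2 [-0.02, 0.0, 0.04] [0.0, -0.0, 0.0]
3 [-0.02, 0.0, 0.04] [0.0, -0.0, 0.0]
4 [-0.02, 0.0, 0.04] [0.0, -0.0, 0.0]
```

View pics/crop3.png

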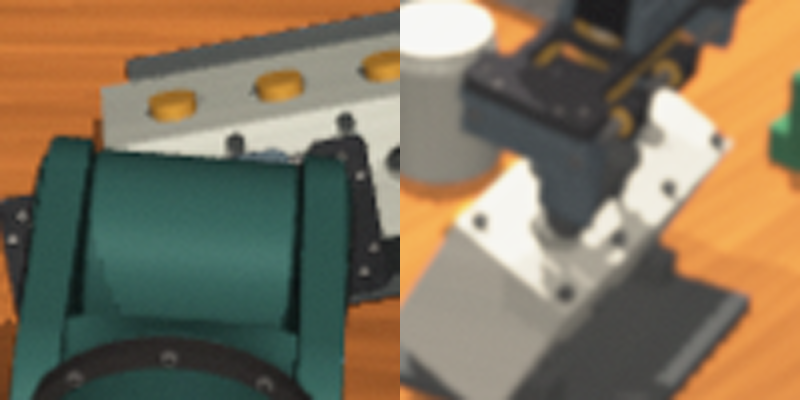

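Call:
move_arm(
  increments=[
    {"claw":-1,"dp":[-0.02,0,0.04],"dr":[0,0,0]},
    {"claw":-1,"dp":[-0.02,0,0.04],"dr":[0,0,0]},
    {"claw":-1,"dp":[-0.02,0,0.04],"dr":[0,0,0]},
    {"claw":-1,"dp":[0,0,0],"dr":[0,0,0]},
    {"claw":-1,"dp":[0,0,0],"dr":[0,0,0]},
  ],
)

```text
t: 14.5
eef_pos: [0.5242, 0.0256, 0.1602]
tool_rot: [0.086, -0.1, 0.991, 0.009]
contact_force: [-22.6, 0.7, 42.3]
grip_width: 0.0251
grip_force: 60.0
```

```bash
python3 - <<'E'
from h import *
print(tip(1))
E
```

```text
(array([  3.2,   0.5, -77. ]), 'F', array([ 2.1,  5.1, 47.7]), 'T', array([-1.18,  2.81, -0.16]), 'rot err', array([-0. ,  0.1, -0. ]), 'q', array([-0.01,  0.14,  2.2 ,  0.06,  0.63, -1.83]), 't', 14.5, 'w', 0.025122020376686507, 60.03295361995697)
```

Call:
move_arm(
  increments=[
    {"claw":0.2,"dp":[0,0,0],"dr":[0,0,0]},
    {"claw":0.2,"dp":[0,0,0],"dr":[0,0,0]},
    {"claw":0.2,"dp":[0,0,0],"dr":[0,0,0]},
    {"claw":0.2,"dp":[0,0,0],"dr":[0,0,0]},
    {"claw":0.2,"dp":[0,0,0],"dr":[0,0,0]},
  ],
)

```text
t: 15.0
eef_pos: [0.5239, 0.0256, 0.1583]
tool_rot: [0.086, -0.1, 0.991, 0.009]
contact_force: [-0.1, -0.2, 0.4]
grip_width: 0.0549
grip_force: 0.0
```

Call:
move_arm(
  increments=[
    {"claw":0.4,"dp":[0.1,0,-0.27],"dr":[0,0,0]},
    {"claw":0.4,"dp":[0.1,0,-0.27],"dr":[0,0,0]},
    {"claw":0.4,"dp":[0.1,0,-0.27],"dr":[0,0,0]},
    {"claw":0.4,"dp":[0.2,0,-0.55],"dr":[0,0,0]},
    {"claw":0.4,"dp":[0.2,0,-0.55],"dr":[0,0,0]},
  ],
)

```text
t: 15.5
eef_pos: [0.4733, 0.0154, 0.2468]
tool_rot: [0.086, -0.1, 0.991, 0.009]
contact_force: [0.0, -0.3, 0.6]
grip_width: 0.0639
grip_force: 0.0
```

Call:
move_arm(
  increments=[
    {"claw":0.4,"dp":[0,0,-0.9],"dr":[0,0,0]},
    {"claw":0.4,"dp":[0,0,-0.9],"dr":[0,0,0]},
    {"claw":0.4,"dp":[0,-0.9,0],"dr":[0,0,0]},
    {"claw":0.4,"dp":[0,-0.9,0],"dr":[0,0,0]},
    {"claw":0.4,"dp":[0,-0.9,0],"dr":[0,0,0]},
  ],
)

```text
t: 16.0
eef_pos: [0.4858, -0.1214, 0.3357]
tool_rot: [0.087, -0.1, 0.991, 0.009]
contact_force: [1.3, 1.1, -0.1]
grip_width: 0.0637
grip_force: 0.0
```

```bash
python3 - <<'E'
from h import *
import cv2
o,p,R=pose(); print(o["t"],p,o["contact_force"])
for c in("side","top"): cv2.imwrite(f"pics/{c}4.png",imaging.get_image(c))
a=cv2.imread("pics/side4.png")[180:280,240:340]; b=cv2.imread("pics/top4.png")[175:275,260:360]
cv2.imwrite("pics/crop4.png",np.hstack([cv2.resize(x,(400,400),interpolation=cv2.INTER_CUBIC) for x in(b,a)]))
Rm=mouthR(B[3])
for d in(.08,.064): 
    for c,ox,oy in(("top",260,175),("side",240,180)):
        print(d,c,((proj(c,B[:3]+Rm.apply([[0,.06,.16-d],[0,.06,.085-d]]))-[ox,oy])*4).round(0).tolist())
E
```

```text
16.0 [ 0.4858068  -0.1214104   0.33571325] [ 1.30821111  1.13290489 -0.05838636]
0.08 top [[197.0, 258.0], [190.0, 205.0]]
0.08 side [[207.0, 147.0], [149.0, 227.0]]
0.064 top [[199.0, 270.0], [191.0, 216.0]]
0.064 side [[220.0, 129.0], [161.0, 211.0]]
```

View pics/crop4.png

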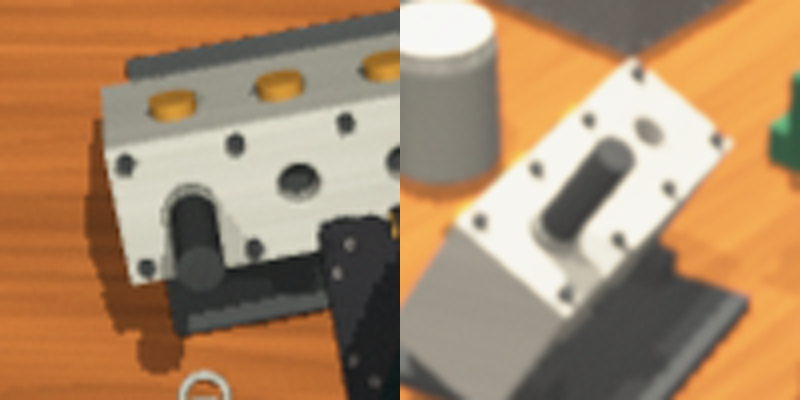

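The ring sits right at the face: at side crop (549,230), with no shank visible, which matches the 80 mm prediction rather than 64 mm. I'll triangulate the cap for a numeric check.

```bash
python3 - <<'E'
from h import *
Rm=mouthR(B[3])
def tri(t,s):
    obs={"top":(np.array(t)+.5)/4-.5+[260,175],"side":(np.array(s)+.5)/4-.5+[240,180]}
    r=least_squares(lambda w:np.concatenate([(proj(c,w)[0]-u) for c,u in obs.items()]),[.5,0,.2],x_scale=.01)
    return (1000*(Rm.inv().apply(r.x-B[:3])-[0,.06,0])).round(1),r.fun.round(2)
print("cap",tri((201,268),(217,153)),"z=80 if home, 96 if 64 deep")
print("middle mouth",tri((299,180),(250,130)),"expect y -60")
for c in("top","side"):
    _,E=cam(c)
    for l in("drift_mid","pin_mid","oil_c","tin_c"):
        for d in models.spot_in(c,l)[:1]: print(c,l,round(d["p"],2),(E[:3,:3]@d["position"]+E[:3,3]).round(3))
E
```

```text
cap (array([-4.9, -0.4, 80.6]), array([ 0.08,  0.11, -0.14, -0.02])) z=80 if home, 96 if 64 deep
middle mouth (array([  6.9, -63.7,  42.5]), array([ 3.21,  4.53, -5.93, -0.79])) expect y -60
top drift_mid 0.55 [0.389 0.299 0.14 ]
top pin_mid 0.66 [0.461 0.291 0.12 ]
top oil_c 0.76 [0.751 0.158 0.11 ]
top tin_c 0.83 [ 0.771 -0.124  0.102]
side drift_mid 0.8 [0.383 0.307 0.121]
side pin_mid 0.75 [0.456 0.296 0.102]
side oil_c 0.81 [0.749 0.181 0.101]
side tin_c 0.91 [ 0.768 -0.113  0.072]
```

The cap triangulates to 80.6 mm above the mouth, so the tip is about 79.4 mm deep, which is bottomed in the full-stroke bore. (My middle-mouth check used a mismatched pixel in the side view, so I ignored it.) The bystanders haven't moved and the robot is clear, so I'm handing in.

```bash
python3 -c "
from workcell import manip
print(manip.job_done())"
```

```text
the job is handed in; nothing more can be done
None
```

The gauge rod stands released in the left bore, the full-stroke one: it hit a hard stop there, and its tip measures about 79 mm deep. The other two rods, the bottle and the tin are where they were. The job is handed in, but no verdict came back.

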